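# Set up the fold-down work flap of a bench-top test console

### The arm

A 7-joint arm with a two-finger parallel gripper is mounted at the origin on the work surface. World frame = base frame: x ahead of the robot, y to its left, z up, the work surface at z = 0. Lengths are in m, angles in rad, forces in N, time in s.
With the tool pointing down it reaches from about 0.4 to 0.85 m from the base axis. Payload 4.5 kg.
Tool frame: the origin (TCP) lies between the finger pads; the fingertips stand 19 mm ahead of it and the grasp point (between the pads) is the TCP; z points along the fingers, y is the direction in which the jaws open and shut (so a half turn about z gives the same grasp; the last joint's range is limited). The gripper opens to 88 mm and grips with 3 to 60 N. Pads are 18 mm wide; open, the fingers measure 123 mm over their backs; the gripper's body (75 mm by 187 mm) begins 45 mm behind the grasp point.
Start: joints at [-1.306, 0.689, -0.195, 1.565, 0.157, 0.902, -0.215], TCP at [0.143, 0.608, 0.236] pointing down, gripper open.
Joint ranges: [-3.01, 3.01], [-0.46, 2.08], [-1.47, 1.51], [0.13, 2.56], [-1, 4.14], [0.04, 2.09], [-2.66, 2.66]. Speed limits (rad/s): [2.57, 2.57, 3.14, 3.14, 3.14, 3.14, 3.14].

### API

Orientations are given as a unit quaternion [x, y, z, w].
In Python, from plant import status, snapshot, finish_job, cut_out, tip_of gives the robot as it stands. The module is installed in compiled form; this text tells all that it offers.
- The arm moves only by the tool carry_out, never from a script. Its arguments are lists of equal length, an entry for each row: "linear": the shift along the world's x, y, z in m, a list of three; "roll": the turn about the world's z in rad. A call has 1 to 8 rows; each row is the pose to reach, as a shift and turn from the pose measured when the call began; what a row does not reach only later rows make up. A row lasts 1/12 s, in which the tool goes at most 41.7 mm and 7.16 degrees, less where a joint would pass 70% of its speed; a pose out of reach is approached as far as the arm can. A call with a gripper value outside its range is refused whole. "gripper" is the opening, from 0 (shut) to 1 (fully open), set as the call begins (left out, the last holds). The fingers move at their own pace and stop on an object; "grip_force" is the grip in N (left out, the last holds). Time passes only in rows, so rows that repeat a pose let the fingers close. It gives the time, the measured TCP pose, the force and the opening at its end, in the units of the state.
- status.get_state(): the state, without advancing time (a new reading comes with each control period).
- snapshot(name): name is "scene" or "top" or "wrist"; returns a dict with "img" (384x512x3 uint8, red, green, blue), "range_z" (384x512 float32, m along the optical axis (not along the pixel's ray), 0 where there is no reading), "fx", "fy", "cx", "cy" (pixels), "world_from_camera" (4x4, takes a point from camera to world coordinates). Camera axes: x right, y down, z forward; pixel columns grow to the right and rows downward; lengths in m; the calibration is good to about 2 mm. The wrist camera is an equidistant fisheye: a pixel r from the principal point sees the ray r / f radians off the axis. A picture is of the moment at which its call begins.
- finish_job(): hands the job in, once; it reports no verdict.
Trained networks look in a picture, given as the dict that the camera call returned (one of the last four; its "shot" number tells which), for a name from the list of things; names that differ only in an ending like _2 or _b are one class to them, and where a whole thing is asked for, a point or a joint stands for the part that bears it (a point fixed in the world has none). Each returns a list of dicts, best first, with "confidence" (0 to 1); they miss things now and then, are a little off and sometimes report something else, mostly with a low value. They report only what shows in the picture. A call takes as long as a camera call.
- cut_out(picture, query): "region" (384x512 bool, what is visible of it) and "pixel" ([column, row] in pixels, amid what is visible of it).
- tip_of(picture, query): "pixel" ([column, row] in pixels: a listed point, or the origin of a listed thing).
The state is a dict: "clock": time; "q": joint angles; "qd": joint speeds; "joint_torque": joint torques, N m; "tool_pos": TCP position; "eef_rot": TCP orientation; "contact_force": force on the tool from outside, world axes, zero at the start; "moment": the same for the moment, N m; "opening": opening from 0.0 (shut) to 1.0 (fully open).
Only numpy, scipy, OpenCV 4.12 (cv2) and the standard library are available. Lean on these libraries where they do the work, as an engineer would, in place of code of your own. Each camera call takes 0.05 s, during which the arm holds its last target.

### The job

Set up the test console's fold-down work flap: with the flap still shut, pull both slide-out supports gently out to their stops, without straining them there; then swing the flap down under control, never letting it drop, until it lies level on both supports. Let go of everything, and leave the tray, sensor unit and screwdriver where they are.

Things in the scene. Friction and masses are not known exactly. Their poses are not given: they have to be found in the camera images.
- console: Grey steel test console, fixed to the bench, 300 mm wide (own y), 215 deep (own x), 270 high. Origin: centre of its underside; own -x is the way its front faces, +y its end farther from the robot. Its base (up to z = 82) has its front face at x = -100; above that the flap closes the front, leaning back 15 degrees. Fixed, cannot shift.
- scoop (a point): Middle of the hand scoop in the console's top panel, on the top surface (z = 270, console x = -22): a cut-out 130 mm wide along y that leaves an open gap of 55 mm behind the shut flap's free edge (back to console x = +6), free for fingers down to z = 95.
- support_near (a joint): Pull-out of the near support (console y = -100): 0 = fully in, grows as it comes out. It starts 0 to 20 mm out and ends at a hard stop inside, out of sight, set differently on each support (anywhere from 128 to 150 mm), so the stop must be felt. Sliding friction about 1 to 2 N; stays where left. Aluminium bar 24 mm wide, top at z = 76, face plate 64 wide, z = 29 to 73.
- support_far (a joint): The same for the far support (console y = +100).
- support_near_handle (a point): Middle of the near support's bow handle: a level steel bar, 10 mm diameter, along the console's y, 48 mm above the bench, on two legs with 44 mm free between them. The gap between bar and face plate is 30 mm. Fully in, its axis is 41 mm in front of the flap's hinge line; it moves with the support along the console's -x. Site axes = console axes.
- support_far_handle (a point): The same for the far support.
- flap (a joint): Opening of the flap: 0 = shut (leaning back 15 degrees, held by its weight only, no latch), 0.262 rad = upright, 1.833 rad = level on the pulled-out supports. The hinge has only slight friction (0.1 N m): once some 10 degrees past upright the flap falls open by itself. Without supports it drops past level.
- flap_hinge (a point): Middle of the flap's hinge line, 82 mm above the bench and 105 mm in front of the console's origin; the axis is the console's y. The point's own z points from hinge to free edge, its own x to the flap's inner side, which is the upper side once it is level.
- flap_edge (a point): Middle of the flap's free edge, 190 mm from the hinge. The flap is a plain panel 276 mm wide, 12 mm thick (white outside, green mat inside, black strip at mid-edge), 0.5 to 0.8 kg. Shut, the edge is at z = 266, 49 mm farther back than the hinge. Between the supports the flap's middle is free from above and below; axes as flap_hinge.
- screw_tray: Bystander: low blue tray of screws, 75 x 95 x 22 mm, loose on the bench under the place where the flap comes to lie. Origin: centre of its underside.
- sensor_unit: Bystander: white plastic sensor housing, 115 x 85 x 40 mm, loose on the bench in front of the console. Origin: centre of its underside.
- driver: Bystander: yellow electric screwdriver lying loose in front of the console, 210 x 34 x 41 mm along its own x. Origin: on its underside, 95 mm from the handle end.

How it is judged:
On the way, in this order (a step that is already met when the one before it is completed fails the run):
1. one support is drawn out against its stop, the flap still shut (((contact force between support_near and console above 2 N and value of joint support_near above 0.12 m) or (contact force between support_far and console above 2 N and value of joint support_far above 0.12 m)) and value of joint flap below 0.15 rad), for 0.02 s.
2. the other support is out against its stop too, the flap still shut (contact force between any of support_near, support_far and console above 2 N and value of joint each of support_near, support_far above 0.12 m and value of joint flap below 0.15 rad), for 0.02 s.
3. the flap level on both supports (value of joint flap above 1.8 rad and contact force between flap and support_near above 0.3 N and contact force between flap and support_far above 0.3 N), for 0.2 s.
At the end, for the whole second after the job is handed in: The flap lies level (within about 2 degrees), at rest, with its weight on both supports; both supports are still out (at least 120 mm); tray, sensor unit and screwdriver are within 20 mm of where they stood (all of step 3 and value of joint flap below 1.87 rad and velocity of joint flap below 0.05 rad/s and value of joint each of support_near, support_far above 0.12 m and distance of each of screw_tray, sensor_unit, driver from where it was at the start of the episode below 0.02 m); the robot touches nothing.
It fails at once if the flap is opened before both supports are out (value of joint flap above 0.3 rad and value of joint any of support_near, support_far below 0.12 m).
It fails at once if the flap drops (opens faster than 2.5 rad/s) (velocity of joint flap above 2.5 rad/s).
It fails at once if the flap is forced past level (value of joint flap above 1.92 rad).
It fails at once if a support is strained, against its stop or by the flap pressed down on it (over 50 N) (contact force between any of support_near, support_far and console above 50 N).
It fails at once if the tray, the sensor unit or the screwdriver is moved over 20 mm (distance of any of screw_tray, sensor_unit, driver from where it was at the start of the episode above 0.02 m).
It also fails if it takes over 72 s, if anything falls off the work surface, if the arm or the gripper's body presses on something with over 40 N, if the wrist force passes 120 N, or if a joint passes its speed limit or range.

## Working session

There is one attempt and no reset: what is moved stays moved. The work goes in short steps, Python scripts to look and compute and a tool call to move; the robot and the scene stay as the last step left them, time stands still between calls to the robot, and variables do not carry over. Pictures are saved under pics/ and viewed, and the job is handed in when it is done.

Besides the shell and the picture viewer there is one more tool, called after "Call:" by a JSON object that holds its "op" and its "data". carry_out: Moves the arm, as the interface text tells. Its arguments: {"type":"object","properties":{"linear":{"type":"array"},"roll":{"type":"array"},"gripper":{"type":"number"},"grip_force":{"type":"number"}},"required":["linear","roll"]}

```bash
mkdir -p pics; ls; cat > h.py <<'E'
import numpy as np, cv2
from plant import status, snapshot, finish_job, cut_out, tip_of
def save(p,n): cv2.imwrite('pics/'+n+'.png',p['img'][:,:,::-1])
def pt(p,px,z=None):
    u,v=px; T=np.array(p['world_from_camera'])
    if z is None:
        d=p['range_z'][int(round(v)),int(round(u))]
        c=np.array([(u-p['cx'])/p['fx']*d,(v-p['cy'])/p['fy']*d,d,1]); return (T@c)[:3]
    r=T[:3,:3]@np.array([(u-p['cx'])/p['fx'],(v-p['cy'])/p['fy'],1]); o=T[:3,3]
    return o+r*(z-o[2])/r[2]
E
python3 - <<'E'
from h import *
s=status.get_state(); print(s)
for n in ['scene','top','wrist']:
    p=snapshot(n); save(p,n+'0')
    print(n,p['fx'],p['cx'],np.round(p['world_from_camera'],3).tolist())
    if n!='wrist':
        for q,z in [('console',0),('scoop',.27),('support_near_handle',.048),('support_far_handle',.048),('flap_hinge',.082),('flap_edge',.266),('screw_tray',0),('sensor_unit',0),('driver',0)]:
            r=tip_of(p,q)
            for k in r[:2]: print(q,round(k['confidence'],2),np.round(k['pixel']),np.round(pt(p,k['pixel'],z),3), np.round(pt(p,k['pixel']),3))
E
```

```text
pics
{'clock': 0.0, 'q': array([-1.30620125,  0.68995489, -0.19451967,  1.56634484,  0.15729975,
        0.90251242, -0.21511196]), 'qd': array([-4.73136654e-04, -1.74059206e-03, -5.18699168e-04, -5.30761688e-05,
       -3.67036336e-04,  4.71044302e-04, -5.69520071e-04]), 'joint_torque': array([-1.65050124e-04, -5.27565622e+01, -1.26734074e+00, -1.53430510e+01,
       -5.27348800e-02,  6.38929603e-03,  1.70466546e-04]), 'tool_pos': array([0.14287014, 0.6077934 , 0.23562813]), 'eef_rot': array([ 1.15103412e-01,  9.93353094e-01, -9.12899383e-04, -3.82862847e-05]), 'contact_force': array([-0.45995258,  0.21307688,  0.64516328]), 'moment': array([-0.00247381,  0.0344116 ,  0.02304448]), 'opening': 0.9996540897689751}
scene 383.03928921576403 252.80668236366236 [[-0.849, 0.355, -0.39, 0.88], [0.527, 0.544, -0.652, 0.566], [-0.019, -0.76, -0.65, 0.727], [0.0, 0.0, 0.0, 1.0]]
console 0.77 [215. 206.] [ 0.561 -0.177  0.   ] [ 0.603 -0.079  0.096]
scoop 0.84 [206. 127.] [ 0.57  -0.155  0.27 ] [ 0.541 -0.223  0.227]
support_near_handle 0.72 [273. 217.] [ 0.479 -0.01   0.048] [ 0.48  -0.008  0.
[... 843 characters left out ...]
0.482 -0.007  0.048] [ 0.482 -0.007  0.054]
support_far_handle 0.64 [278. 158.] [ 0.684 -0.049  0.048] [ 0.697 -0.052  0.001]
flap_hinge 0.72 [298. 200.] [ 0.574 -0.087  0.082] [ 0.567 -0.082  0.125]
flap_edge 0.84 [329. 184.] [ 0.567 -0.127  0.266] [ 0.567 -0.127  0.267]
screw_tray 0.89 [253. 203.] [0.588 0.015 0.   ] [0.587 0.015 0.007]
screw_tray 0.6 [333. 206.] [ 0.569 -0.179  0.   ] [ 0.554 -0.162  0.092]
sensor_unit 0.73 [144. 238.] [0.519 0.281 0.   ] [0.514 0.271 0.043]
driver 0.64 [171. 152.] [0.73  0.212 0.   ] [0.724 0.209 0.019]
wrist 297.3186396354542 256.8637295846137 [[0.23, 0.932, 0.279, 0.071], [0.973, -0.22, -0.066, 0.627], [0.0, 0.286, -0.958, 0.386], [0.0, 0.0, 0.0, 1.0]]
```

View pics/scene0.png

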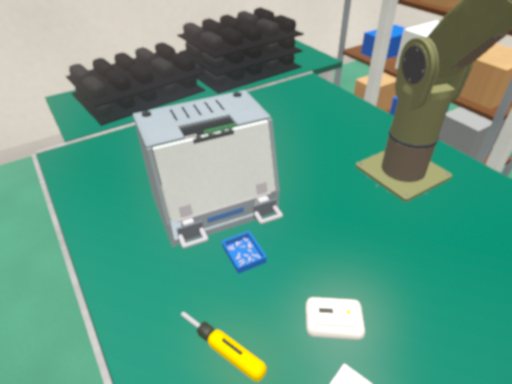

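View pics/top0.png

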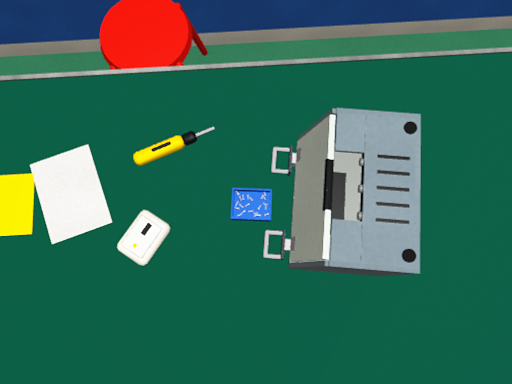

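The console faces roughly world +y. The handles are at columns 266–274 (rows 244 and 160), the tray is at (252,204), the driver tip at (213,128) and the sensor at (144,238). Next I'll fit the console pose from the depth data.

```bash
python3 - <<'E'
from h import *
p=snapshot('top')
v,u=np.mgrid[0:384,0:512]; d=p['range_z']; T=np.array(p['world_from_camera'])
c=np.stack([(u-p['cx'])/p['fx']*d,(v-p['cy'])/p['fy']*d,d],-1); W=c@T[:3,:3].T+T[:3,3]
z=W[...,2]
reg=(u>280)&(u<440)&(v>90)&(v<290)&(d>0)
m=reg&(abs(z-.27)<.008)&(u>325); 
r=cv2.minAreaRect((W[m][:,:2]*1000).astype(np.float32)); print('top',r, np.median(z[m]))
print(cv2.boxPoints(r).round())
# flap outside face plane
m2=reg&(z>.1)&(z<.25)&(u>292)&(u<330)
P=W[m2]; 
n=None
for it in range(5):
    c0=np.median(P,0); _,_,V=np.linalg.svd(P-c0); n=V[2]; e=(P-c0)@n; P=P[abs(e)<max(.004,2*e.std() if it<2 else .004)]
n=n*np.sign(n[1]); print('flap n',n,'c',P.mean(0),len(P),'yaw of front dir',np.degrees(np.arctan2(n[1],n[0])),'lean',np.degrees(np.arcsin(n[2])))
# flap face point at z=.082
f=n[:2]/np.hypot(*n[:2]); 
# handles
for nm,(a,b,c_,e) in {'near':(258,300,222,262),'far':(266,302,140,178)}.items():
    mm=(u>a)&(u<b)&(v>c_)&(v<e)&(z>.03)&(z<.08)&(d>0)
    Q=W[mm]; fd=Q[:,:2]@f; yy=Q[:,:2]@np.array([f[1],-f[0]])
    bar=(fd>fd.max()-.006)
    print(nm,len(Q),'front max',np.percentile(fd,99),'lat range',np.percentile(yy,[1,99]),'bar mean',Q[bar].mean(0),'z',Q[bar][:,2].max())
k=P.mean(0); print('flap face f at z=.082', k[:2]@f+(k[2]-.082)*n[2]/np.hypot(*n[:2]))
for q in ['driver','sensor_unit','screw_tray','flap','console','support_far','support_near']:
    r=cut_out(p,q)
    if r:
        g=r[0]['region']; X=W[g]; print(q,r[0]['confidence'],X.min(0).round(3),X.max(0).round(3))
E
```

```text
top ((556.3265991210938, -205.12368774414062), (173.6432342529297, 301.872802734375), 82.50340270996094) 0.2708214429368016
[[ 395. -272.]
 [ 695. -311.]
 [ 717. -139.]
 [ 418.  -99.]]
flap n [0.13517733 0.95624618 0.25946161] c [ 0.56725115 -0.09712688  0.18219074] 3519 yaw of front dir 81.9538400918226 lean 15.038118670363252
near 404 front max 0.06546031604100536 lat range [0.44738092 0.51067057] bar mean [ 0.48336932 -0.00489968  0.05324677] z 0.058866042777943495
far 367 front max 0.06218559061822689 lat range [0.64684447 0.70962903] bar mean [ 0.6807655  -0.03609956  0.05315966] z 0.05637625877783403
flap face f at z=.082 0.010145389092563416
driver 0.81 [ 0.394  0.016 -0.005] [0.785 0.3   1.082]
sensor_unit 0.72 [ 0.394  0.016 -0.005] [0.587 0.351 1.082]
screw_tray 0.66 [ 0.394 -0.027 -0.003] [0.627 0.073 1.082]
flap 0.68 [ 0.394 -0.152  0.02 ] [0.708 0.016 1.082]
console 0.59 [ 0.394 -0.394 -0.005] [0.81  0.016 1.082]
support_far 0.75 [ 0.394 -0.089 -0.004] [0.727 0.016 1.082]
support_near 0.65 [ 0.394 -0.059 -0.005] [0.519 0.016 1.082]
```

Call:
{"op": "carry_out", "data": {"linear": [[0.03,-0.03,0],[0.06,-0.06,0],[0.09,-0.09,-0.005],[0.12,-0.12,-0.01],[0.15,-0.15,-0.015],[0.18,-0.18,-0.015],[0.21,-0.21,-0.015],[0.23,-0.23,-0.015]], "roll": [-0.1,-0.2,-0.3,-0.4,-0.5,-0.6,-0.7,-0.8], "gripper": 1.0, "grip_force": 12}}

```text
clock: 2.12
tool_pos: [0.3751, 0.3757, 0.2216]
eef_rot: [0.496, 0.868, -0.0, 0.001]
contact_force: [0.8, -0.5, -0.0]
opening: 0.998
```

Call:
{"op": "carry_out", "data": {"linear": [[0.013,-0.038,-0.005],[0.026,-0.076,-0.01],[0.039,-0.114,-0.02],[0.052,-0.152,-0.03],[0.065,-0.19,-0.04],[0.08,-0.228,-0.05],[0.095,-0.266,-0.055],[0.107,-0.3,-0.06]], "roll": [-0.1,-0.2,-0.3,-0.4,-0.5,-0.58,-0.64,-0.678]}}

```text
clock: 2.78
tool_pos: [0.4831, 0.0731, 0.1613]
eef_rot: [0.758, 0.653, -0.0, 0.001]
contact_force: [0.1, -0.0, 0.5]
opening: 1.0
```

```bash
python3 - <<'E'
from h import *
s=status.get_state(); print(s['q'].round(3),s['tool_pos'])
R=s['eef_rot']; 
from scipy.spatial.transform import Rotation as Ro
y=Ro.from_quat(R).as_matrix()[:,1]; print(np.degrees(np.arctan2(y[1],y[0])))
p=snapshot('scene'); save(p,'s1'); p=snapshot('wrist'); save(p,'w1')
E
```

```text
[-0.305  0.641  0.095  2.054 -0.126  0.451 -0.264] [0.48309991 0.07314543 0.16128539]
-8.532260394266562
```

View pics/s1.png

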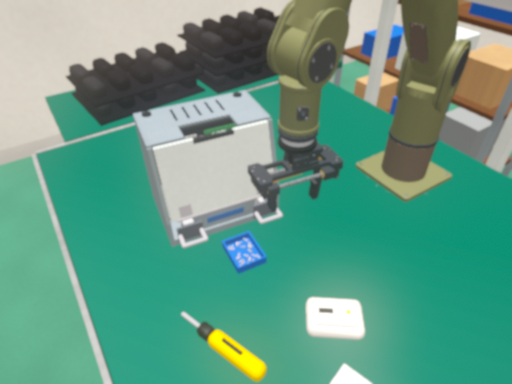

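View pics/w1.png

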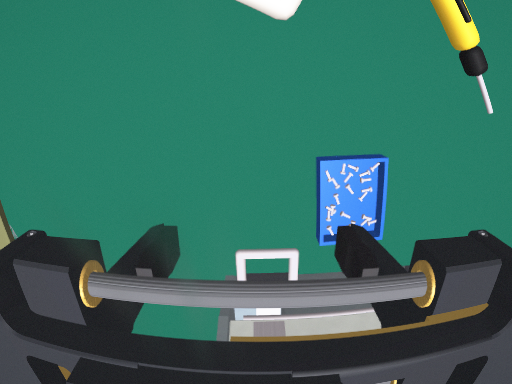

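The body's long side lies along the jaws, and the handle is centred between the open fingers (wrist pixel ~(268,260)). I'll descend onto the handle, straddling it from the sides.

Call:
{"op": "carry_out", "data": {"linear": [[0,-0.015,-0.03],[0,-0.03,-0.06],[0,-0.045,-0.085],[0,-0.06,-0.1],[0,-0.072,-0.107],[0,-0.08,-0.109],[0,-0.08,-0.109]], "roll": [0.01,0.01,0.01,0.01,0.01,0.01,0.01]}}

```text
clock: 3.47
tool_pos: [0.4839, -0.0133, 0.052]
eef_rot: [0.758, 0.652, -0.002, 0.003]
contact_force: [-0.7, -1.5, -0.2]
opening: 0.997
```

Call:
{"op": "carry_out", "data": {"linear": [[0,0,0],[0,0,0],[0,0,0],[0,0,0]], "roll": [0,0,0,0], "gripper": 0.6, "grip_force": 12}}

```text
clock: 3.8
tool_pos: [0.4844, -0.0123, 0.0526]
eef_rot: [0.758, 0.653, -0.001, 0.003]
contact_force: [0.4, -0.6, 0.7]
opening: 0.722
```

Gripped at 63.5 mm, which is the handle's outer width. I'll pull it along the slide.

Call:
{"op": "carry_out", "data": {"linear": [[0.001,0.008,0],[0.003,0.02,0],[0.005,0.033,0],[0.006,0.046,0],[0.008,0.059,0],[0.01,0.072,0],[0.012,0.085,0],[0.013,0.092,0]], "roll": [0,0,0,0,0,0,0,0]}}

```text
clock: 4.47
tool_pos: [0.4977, 0.083, 0.0528]
eef_rot: [0.756, 0.654, -0.0, 0.002]
contact_force: [0.2, 0.0, -0.7]
opening: 0.602
```

```bash
python3 - <<'E'
from h import *
s=status.get_state(); print(s['tool_pos'],s['contact_force'],s['opening'])
p=snapshot('scene'); save(p,'s2')
E
```

```text
[0.49768904 0.08295949 0.05276586] [ 0.19881563  0.02312699 -0.71630305] 0.6015622603270766
```

View pics/s2.png

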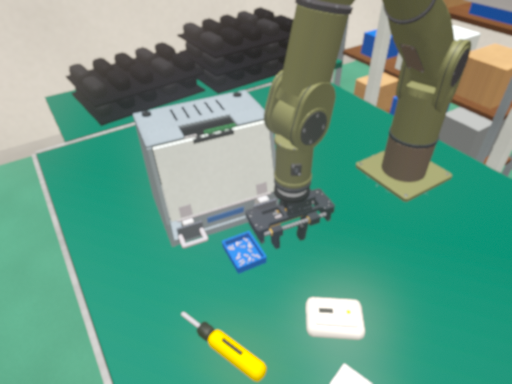

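```bash
python3 - <<'E'
from h import *
p=snapshot('wrist'); save(p,'w2')
E
```

```text
(no output)
```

View pics/w2.png

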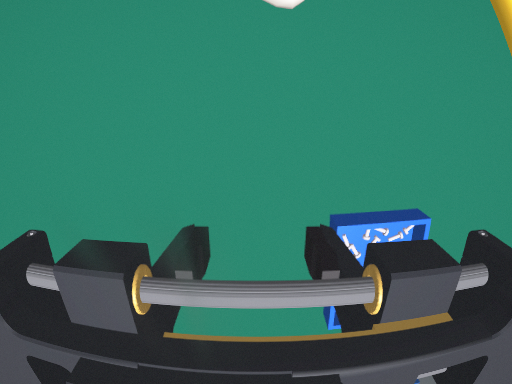

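The gripper slipped off: there is no handle between the fingers in the wrist view. I'll open, lift and look again.

Call:
{"op": "carry_out", "data": {"linear": [[0,0.0,0.03],[0,0.02,0.06],[0,0.04,0.08],[0,0.06,0.08],[0,0.06,0.08]], "roll": [0,0,0,0,0], "gripper": 1.0}}

```text
clock: 4.98
tool_pos: [0.4982, 0.1467, 0.134]
eef_rot: [0.755, 0.656, 0.002, 0.002]
contact_force: [-0.5, 0.3, -0.8]
opening: 0.956
```

```bash
python3 - <<'E'
from h import *
p=snapshot('top'); save(p,'t3'); p=snapshot('wrist'); save(p,'w3')
E
```

```text
(no output)
```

View pics/t3.png

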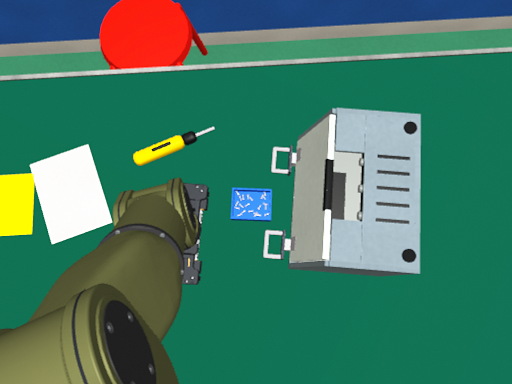

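View pics/w3.png

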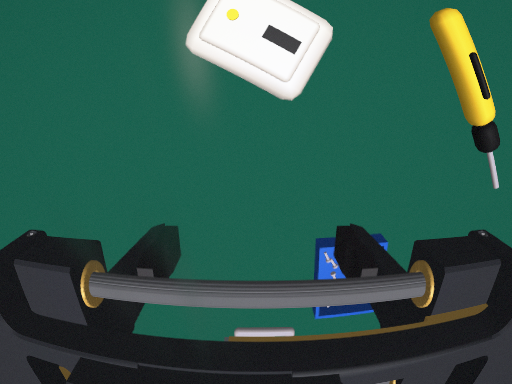

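Call:
{"op": "carry_out", "data": {"linear": [[-0.002,-0.03,-0.01],[-0.004,-0.06,-0.03],[-0.007,-0.09,-0.05],[-0.01,-0.12,-0.07],[-0.013,-0.14,-0.08],[-0.014,-0.154,-0.082],[-0.014,-0.154,-0.082]], "roll": [0,0,0,0,0,0,0]}}

```text
clock: 5.67
tool_pos: [0.4806, -0.0187, 0.0494]
eef_rot: [0.759, 0.651, -0.004, 0.003]
contact_force: [-0.1, 0.4, 0.0]
opening: 0.999
```

Call:
{"op": "carry_out", "data": {"linear": [[0,0,0],[0,0,0],[0,0,0],[0,0,0],[0,0,0],[0,0,0],[0,0,0],[0,0,0]], "roll": [0,0,0,0,0,0,0,0], "gripper": 0.5, "grip_force": 15}}

```text
clock: 6.33
tool_pos: [0.4811, -0.0177, 0.0509]
eef_rot: [0.759, 0.652, -0.003, 0.003]
contact_force: [-2.0, 0.6, 15.5]
opening: 0.503
```

```bash
python3 - <<'E'
from h import *
p=snapshot('wrist'); save(p,'w4');p=snapshot('scene'); save(p,'s4')
print(status.get_state()['contact_force'],status.get_state()['opening'])
E
```

```text
[-1.06699002  1.07842399 15.62412043] 0.49882481510476057
```

View pics/w4.png

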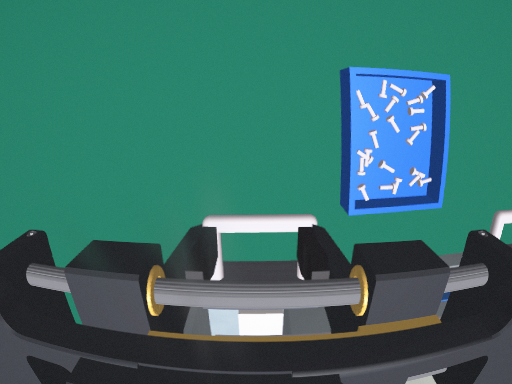

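View pics/s4.png

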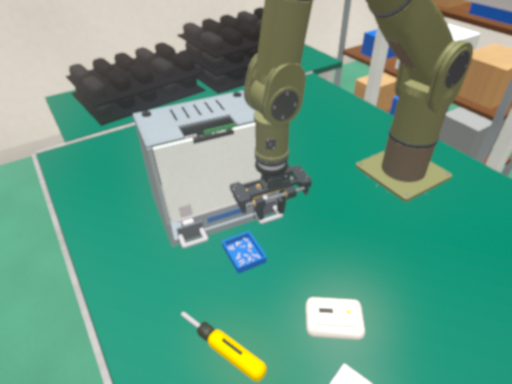

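```bash
cat >> h.py <<'E'
def wpt(p):
    v,u=np.mgrid[0:384,0:512].astype(float); x=u-p['cx']; y=v-p['cy']; r=np.hypot(x,y)+1e-9
    th=r/p['fx']; d=p['range_z']; k=np.tan(th)/r*d
    T=np.array(p['world_from_camera']); c=np.stack([x*k,y*k,d],-1); return c@T[:3,:3].T+T[:3,3]
F=np.array([.137,.9905]); L=np.array([.9905,-.137])
E
python3 - <<'E'
from h import *
p=snapshot('wrist'); W=wpt(p)
cv2.imwrite('pics/w4c.png',cv2.resize(p['img'][200:350,150:370,::-1],None,fx=3.5,fy=3.5,interpolation=cv2.INTER_CUBIC))
for v in [216,222,228,235,245,255,265,275]:
    print(v,[(u,*(np.round([W[v,u,:2]@F,W[v,u,:2]@L,W[v,u,2]],3)*1000).astype(int).tolist()) for u in (195,203,210,216,222,260,300,306,312,320)])
s=status.get_state(); t=s['tool_pos']; print(t[:2]@F,t[:2]@L,t[2])
E
```

```text
216 [(195, 43, 433, 0), (203, 44, 439, 1), (210, 64, 453, 50), (216, 64, 457, 51), (222, 64, 460, 50), (260, 64, 481, 50), (300, 63, 503, 51), (306, 63, 506, 51), (312, 63, 509, 50), (320, 42, 525, 1)]
222 [(195, 39, 433, 0), (203, 61, 450, 52), (210, 61, 453, 52), (216, 61, 457, 53), (222, 62, 460, 53), (260, 61, 481, 54), (300, 61, 502, 53), (306, 61, 505, 54), (312, 61, 509, 53), (320, 37, 525, 0)]
228 [(195, 61, 446, 59), (203, 59, 450, 56), (210, 60, 454, 57), (216, 58, 457, 54), (222, 59, 460, 54), (260, 58, 481, 53), (300, 58, 502, 56), (306, 58, 505, 56), (312, 59, 508, 57), (320, 60, 512, 59)]
235 [(195, 61, 448, 69), (203, 60, 452, 66), (210, 59, 455, 64), (216, 55, 457, 56), (222, 28, 453, 1), (260, 28, 481, 1), (300, 58, 501, 63), (306, 59, 504, 65), (312, 59, 507, 65), (320, 60, 510, 68)]
245 [(195, 59, 450, 76), (203, 59, 453, 76), (210, 58, 456, 73), (216, 50, 457, 58), (222, 20, 452, 0), (260, 20, 481, 1), (300, 52, 501, 63), (306, 58, 502, 75), (312, 59, 505, 77), (320, 59, 509, 77)]
255 [(195, 60, 451, 86), (203, 60, 455, 86), (210, 55, 457, 77), (216, 44, 456, 59), (222, 11, 451, 1), (260, 11, 481, 1), (300, 49, 501, 69), (306, 55, 502, 79), (312, 59, 503, 86), (320, 59, 507, 85)]
265 [(195, 60, 453, 94), (203, 60, 456, 94), (210, 49, 456, 77), (216, 35, 455, 54), (222, 32, 458, 49), (260, 24, 480, 36), (300, 44, 501, 70), (306, 50, 502, 79), (312, 59, 502, 94), (320, 59, 505, 94)]
275 [(195, 57, 454, 98), (203, 57, 457, 98), (210, 44, 456, 78), (216, 27, 454, 53), (222, 27, 458, 53), (260, 24, 480, 48), (300, 26, 504, 53), (306, 46, 502, 82), (312, 57, 501, 98), (320, 57, 505, 99)]
0.048416359702452255 0.4790010917268141 0.0509455054508053
```

View pics/w4c.png

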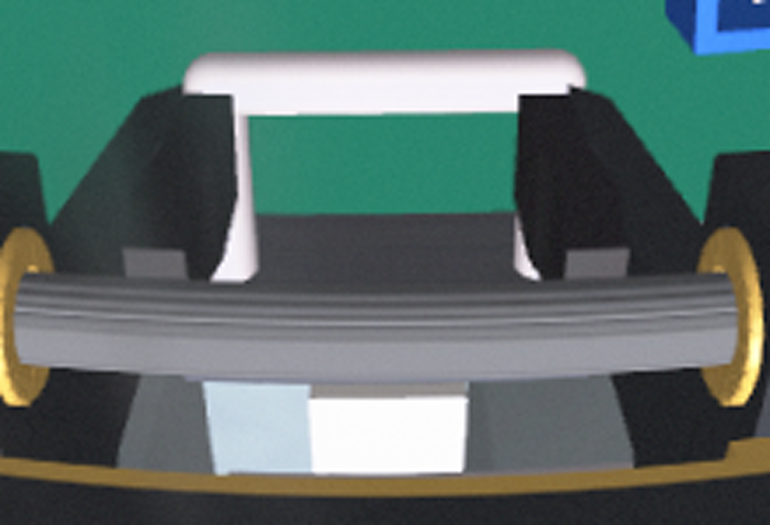

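The fingertips appear to stand on top of the handle legs (Fz 15 N). The tips may ride higher than stated when the gripper is open, so I'll lift and measure where they really are.

Call:
{"op": "carry_out", "data": {"linear": [[0,0,0.03],[0,0.01,0.05],[0,0.03,0.06],[0,0.04,0.06],[0,0.04,0.06]], "roll": [0,0,0,0,0]}}

```text
clock: 6.9
tool_pos: [0.4815, 0.0259, 0.1112]
eef_rot: [0.757, 0.654, -0.002, 0.003]
contact_force: [-0.4, -1.0, -1.6]
opening: 0.501
```

```bash
python3 - <<'E'
from h import *
p=snapshot('scene'); save(p,'s5')
s=status.get_state(); t=s['tool_pos']; print(t,t[:2]@F,t[:2]@L,s['opening'],s['contact_force'])
v,u=np.mgrid[0:384,0:512]; d=p['range_z']; T=np.array(p['world_from_camera'])
W=np.stack([(u-p['cx'])/p['fx']*d,(v-p['cy'])/p['fy']*d,d],-1)@T[:3,:3].T+T[:3,3]
f=W[...,:2]@F; l=W[...,:2]@L
m=(abs(f-t[:2]@F)<.03)&(abs(l-t[:2]@L)<.1)&(W[...,2]>.06)&(W[...,2]<.25)
ys,xs=np.where(m)
print(xs.min(),xs.max(),ys.min(),ys.max())
for z in range(60,170,6):
    k=m&(abs(W[...,2]*1000-z)<3)
    if k.any(): print(z,k.sum(),'f',(f[k].min()-t[:2]@F).round(3),(f[k].max()-t[:2]@F).round(3),'l',np.percentile((l[k]-t[:2]@L)*1000,[0,25,50,75,100]).round())
cv2.imwrite('pics/s5c.png',cv2.resize(p['img'][100:260,180:350,::-1],None,fx=4,fy=3.7,interpolation=cv2.INTER_CUBIC))
E
```

```text
[0.48089174 0.02396757 0.11064321] 0.08962204936676725 0.47303970894220143 0.49816865607959837 [ 0.53287342 -0.18690142  0.39033012]
237 324 153 212
114 9 f -0.0 0.011 l [-29. -23. -21.  23.  33.]
120 31 f -0.008 0.012 l [-34. -25. -20.  29.  36.]
126 34 f -0.008 0.012 l [-33. -24.   2.  34.  38.]
132 34 f -0.008 0.012 l [-35. -23. -21.  33.  38.]
138 41 f -0.01 0.013 l [-34. -23. -21.  35.  39.]
144 33 f -0.006 0.013 l [-37. -28. -22.  35.  40.]
150 37 f -0.008 0.012 l [-36. -25.  24.  38.  40.]
156 37 f -0.006 0.012 l [-36. -26. -21.  30.  40.]
162 21 f -0.004 0.013 l [-36. -29. -28. -21.  41.]
168 11 f -0.01 0.013 l [-37. -32. -30. -29. -28.]
```

View pics/s5c.png

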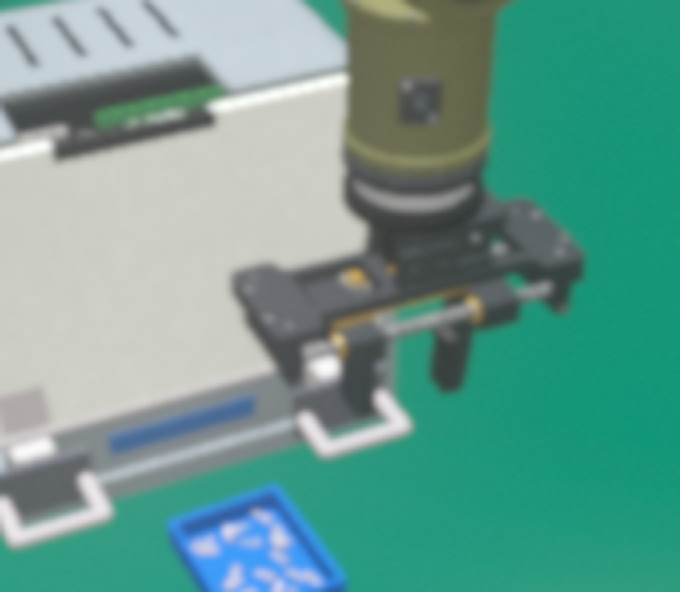

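The tips are actually about level with the reported TCP z, 20 mm higher than stated. I'll use the measured offset, reopen and go lower.

Call:
{"op": "carry_out", "data": {"linear": [[0,-0.01,0],[0,-0.02,-0.01],[0.001,-0.03,-0.02],[0.001,-0.032,-0.03],[0.001,-0.032,-0.03],[0.001,-0.032,-0.03],[0.001,-0.032,-0.03],[0.001,-0.032,-0.03]], "roll": [0,0,0,0,0,0,0,0], "gripper": 1.0}}

```text
clock: 7.62
tool_pos: [0.482, -0.0076, 0.0808]
eef_rot: [0.757, 0.653, -0.003, 0.003]
contact_force: [0.6, 0.2, -0.0]
opening: 0.997
```

Call:
{"op": "carry_out", "data": {"linear": [[0,0,-0.02],[0,-0.001,-0.035],[0,-0.001,-0.046],[0,-0.001,-0.049],[0,-0.001,-0.049]], "roll": [0,0,0,0,0]}}

```text
clock: 8.03
tool_pos: [0.4817, -0.0083, 0.0314]
eef_rot: [0.757, 0.653, -0.003, 0.002]
contact_force: [0.1, 0.4, -0.2]
opening: 0.999
```

Call:
{"op": "carry_out", "data": {"linear": [[0,0,0],[0,0,0],[0,0,0],[0,0,0],[0,0,0],[0,0,0]], "roll": [0,0,0,0,0,0], "gripper": 0.5, "grip_force": 15}}

```text
clock: 8.53
tool_pos: [0.4841, -0.0085, 0.032]
eef_rot: [0.757, 0.653, -0.001, 0.004]
contact_force: [4.6, -0.7, 2.4]
opening: 0.712
```

Now gripping at 62.7 mm, and it is holding. I'll pull.

Call:
{"op": "carry_out", "data": {"linear": [[0.001,0.006,0],[0.002,0.016,0],[0.004,0.028,0],[0.006,0.04,0],[0.007,0.052,0],[0.009,0.064,0],[0.011,0.076,0],[0.012,0.085,0]], "roll": [0,0,0,0,0,0,0,0]}}

```text
clock: 9.2
tool_pos: [0.4964, 0.0783, 0.032]
eef_rot: [0.757, 0.654, -0.001, 0.004]
contact_force: [4.2, -3.1, -1.3]
opening: 0.717
```

Call:
{"op": "carry_out", "data": {"linear": [[0.0005,0.004,0],[0.001,0.008,0],[0.0015,0.012,0],[0.002,0.015,0],[0.0025,0.018,0],[0.003,0.021,0]], "roll": [0,0,0,0,0,0]}}

```text
clock: 9.7
tool_pos: [0.4994, 0.099, 0.032]
eef_rot: [0.757, 0.653, -0.001, 0.004]
contact_force: [3.2, -1.8, -0.1]
opening: 0.715
```

Out about 124 mm. From here I'll creep at 2 mm per row in short calls.

Call:
{"op": "carry_out", "data": {"linear": [[0.0003,0.002,0],[0.0006,0.004,0],[0.0009,0.006,0],[0.0011,0.008,0]], "roll": [0,0,0,0]}}

```text
clock: 10.03
tool_pos: [0.5005, 0.107, 0.032]
eef_rot: [0.757, 0.653, -0.001, 0.004]
contact_force: [4.4, -2.2, -1.2]
opening: 0.714
```

Call:
{"op": "carry_out", "data": {"linear": [[0.0003,0.002,0],[0.0006,0.004,0]], "roll": [0,0]}}

```text
clock: 10.2
tool_pos: [0.5011, 0.1111, 0.032]
eef_rot: [0.757, 0.653, -0.001, 0.004]
contact_force: [2.5, -1.7, -0.8]
opening: 0.716
```

Call:
{"op": "carry_out", "data": {"linear": [[0.0003,0.002,0],[0.0006,0.004,0]], "roll": [0,0]}}

```text
clock: 10.37
tool_pos: [0.5012, 0.1117, 0.032]
eef_rot: [0.758, 0.652, -0.003, 0.005]
contact_force: [2.6, -12.4, 0.1]
opening: 0.715
```

Call:
{"op": "carry_out", "data": {"linear": [[0.0001,0.001,0],[0.0001,0.001,0]], "roll": [0,0]}}

```text
clock: 10.53
tool_pos: [0.5012, 0.1115, 0.032]
eef_rot: [0.758, 0.652, -0.004, 0.006]
contact_force: [3.7, -5.1, -0.3]
opening: 0.716
```

Call:
{"op": "carry_out", "data": {"linear": [[0,0,0],[0,0,0],[0,0,0],[0,0,0]], "roll": [0,0,0,0], "gripper": 1.0}}

```text
clock: 10.87
tool_pos: [0.5001, 0.1123, 0.0318]
eef_rot: [0.758, 0.653, -0.004, 0.005]
contact_force: [-0.8, -0.3, 0.2]
opening: 0.986
```

Near support is out about 136 mm and against its stop. I'll lift over and go to the far handle.

Call:
{"op": "carry_out", "data": {"linear": [[0,0,0.03],[0,0,0.055],[0.03,-0.015,0.06],[0.065,-0.035,0.06],[0.1,-0.055,0.06],[0.135,-0.08,0.06],[0.16,-0.105,0.06],[0.178,-0.125,0.06]], "roll": [0,0,0,0,0,0,0,0]}}

```text
clock: 11.53
tool_pos: [0.6802, -0.0151, 0.0919]
eef_rot: [0.758, 0.652, -0.004, 0.006]
contact_force: [0.1, 0.9, -0.5]
opening: 1.005
```

```bash
python3 - <<'E'
from h import *
s=status.get_state(); t=s['tool_pos']; print(t,s['q'].round(2))
p=snapshot('wrist'); save(p,'w6'); W=wpt(p)
m=(W[...,2]>.045)&(W[...,2]<.058); f=W[...,:2]@F; l=W[...,:2]@L
k=m&(abs(l-.678)<.06)&(f<.09)&(f>.035)
print(k.sum(), f[k].min(),f[k].max(),l[k].min(),l[k].max())
k=m&(abs(l-.479)<.06)&(f<.25)&(f>.1); print(k.sum(), f[k].max() if k.any() else 0)
E
```

```text
[ 0.68022382 -0.01506374  0.09194336] [-0.11  0.94  0.11  1.5  -0.12  0.71 -0.1 ]
1649 0.035006419682864526 0.06038994096391328 0.6483292854761217 0.712208158735812
1575 0.18524892733335774
```

View pics/w6.png

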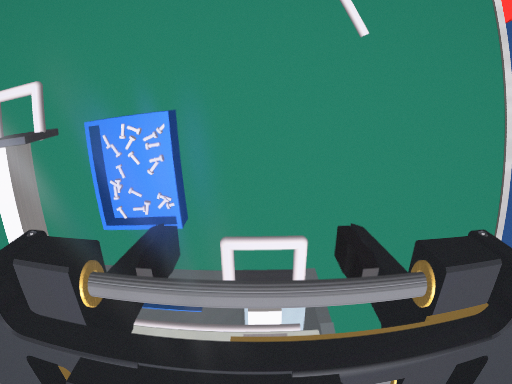

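The far handle is centred at (263,243). I'll descend.

Call:
{"op": "carry_out", "data": {"linear": [[0,-0.01,0],[0,-0.02,-0.01],[0,-0.026,-0.03],[0,-0.026,-0.05],[0,-0.026,-0.06],[0,-0.026,-0.06]], "roll": [0,0,0,0,0,0]}}

```text
clock: 12.08
tool_pos: [0.6796, -0.0464, 0.0289]
eef_rot: [0.76, 0.65, -0.006, 0.006]
contact_force: [-1.4, -0.6, 0.2]
opening: 0.999
```

Call:
{"op": "carry_out", "data": {"linear": [[0,0,0],[0,0,0],[0,0,0],[0,0,0],[0,0,0],[0,0,0]], "roll": [0,0,0,0,0,0], "gripper": 0.5, "grip_force": 15}}

```text
clock: 12.58
tool_pos: [0.6808, -0.0461, 0.0299]
eef_rot: [0.759, 0.651, -0.005, 0.007]
contact_force: [2.6, 0.5, 1.7]
opening: 0.718
```

Call:
{"op": "carry_out", "data": {"linear": [[0.001,0.006,0],[0.002,0.016,0],[0.004,0.028,0],[0.006,0.04,0],[0.007,0.052,0],[0.009,0.064,0],[0.011,0.076,0],[0.012,0.085,0]], "roll": [0,0,0,0,0,0,0,0]}}

```text
clock: 13.25
tool_pos: [0.6933, 0.0416, 0.03]
eef_rot: [0.759, 0.651, -0.005, 0.007]
contact_force: [2.1, -2.1, -1.3]
opening: 0.719
```

```bash
python3 - <<'E'
from h import *
p=snapshot('top'); save(p,'t7')
for q in [(213,128),(188,139)]:
    w=pt(p,q,.02); print(w,w[:2]@F,w[:2]@L)
E
```

```text
[0.77854968 0.10395358 0.02      ] 0.20962732976466303 0.7569118122244266
[0.75368918 0.16670142 0.02      ] 0.26837317677097366 0.7236910344053731
```

Call:
{"op": "carry_out", "data": {"linear": [[0.0005,0.004,0],[0.001,0.008,0],[0.0015,0.012,0],[0.002,0.015,0],[0.0025,0.018,0],[0.003,0.02,0]], "roll": [0,0,0,0,0,0]}}

```text
clock: 13.8
tool_pos: [0.6966, 0.0645, 0.03]
eef_rot: [0.759, 0.652, -0.003, 0.006]
contact_force: [1.4, -1.6, -0.6]
opening: 0.718
```

Call:
{"op": "carry_out", "data": {"linear": [[0.0003,0.002,0],[0.0006,0.004,0]], "roll": [0,0]}}

```text
clock: 13.97
tool_pos: [0.6971, 0.0684, 0.03]
eef_rot: [0.759, 0.651, -0.004, 0.006]
contact_force: [2.4, -2.1, 0.1]
opening: 0.717
```

Call:
{"op": "carry_out", "data": {"linear": [[0.0003,0.002,0],[0.0006,0.004,0]], "roll": [0,0]}}

```text
clock: 14.13
tool_pos: [0.6977, 0.0724, 0.03]
eef_rot: [0.759, 0.651, -0.004, 0.006]
contact_force: [1.5, -2.5, -0.7]
opening: 0.717
```

Call:
{"op": "carry_out", "data": {"linear": [[0.0003,0.002,0],[0.0006,0.004,0]], "roll": [0,0]}}

```text
clock: 14.3
tool_pos: [0.6983, 0.0765, 0.03]
eef_rot: [0.759, 0.651, -0.004, 0.006]
contact_force: [1.3, -1.5, -1.0]
opening: 0.718
```

Call:
{"op": "carry_out", "data": {"linear": [[0.0003,0.002,0],[0.0006,0.004,0]], "roll": [0,0]}}

```text
clock: 14.47
tool_pos: [0.6989, 0.0808, 0.03]
eef_rot: [0.759, 0.651, -0.004, 0.006]
contact_force: [2.0, -2.3, -0.4]
opening: 0.717
```

Out about 139 mm with no stop yet. Continuing.

Call:
{"op": "carry_out", "data": {"linear": [[0.0003,0.002,0],[0.0006,0.004,0]], "roll": [0,0]}}

```text
clock: 14.63
tool_pos: [0.6995, 0.0851, 0.03]
eef_rot: [0.759, 0.651, -0.004, 0.006]
contact_force: [2.1, -2.0, -1.1]
opening: 0.725
```

Call:
{"op": "carry_out", "data": {"linear": [[0.0003,0.002,0],[0.0005,0.0035,0]], "roll": [0,0]}}

```text
clock: 14.8
tool_pos: [0.6998, 0.0877, 0.03]
eef_rot: [0.759, 0.651, -0.004, 0.007]
contact_force: [1.2, -6.0, 0.4]
opening: 0.72
```

Call:
{"op": "carry_out", "data": {"linear": [[0.0003,0.002,0],[0.0003,0.002,0]], "roll": [0,0]}}

```text
clock: 14.97
tool_pos: [0.6999, 0.0877, 0.03]
eef_rot: [0.759, 0.651, -0.006, 0.007]
contact_force: [0.1, -4.4, 0.3]
opening: 0.721
```

Call:
{"op": "carry_out", "data": {"linear": [[0.0003,0.002,0],[0.0003,0.002,0]], "roll": [0,0]}}

```text
clock: 15.13
tool_pos: [0.6998, 0.0876, 0.03]
eef_rot: [0.759, 0.651, -0.007, 0.008]
contact_force: [0.1, -5.7, -0.6]
opening: 0.721
```

Call:
{"op": "carry_out", "data": {"linear": [[0.0003,0.002,0],[0.0006,0.004,0],[0.0006,0.004,0]], "roll": [0,0,0]}}

```text
clock: 15.38
tool_pos: [0.6998, 0.0876, 0.03]
eef_rot: [0.759, 0.65, -0.01, 0.01]
contact_force: [-0.4, -8.0, 1.4]
opening: 0.721
```

Both supports are at their stops (far about 146 mm). I'll release, lift, and go above the scoop with the jaws rolled 40°.

Call:
{"op": "carry_out", "data": {"linear": [[0,0,0],[0,0,0],[0,0,0],[0,0,0]], "roll": [0,0,0,0], "gripper": 1.0}}

```text
clock: 15.72
tool_pos: [0.6995, 0.0895, 0.0298]
eef_rot: [0.759, 0.651, -0.009, 0.009]
contact_force: [-0.2, -0.4, 0.3]
opening: 0.987
```

Call:
{"op": "carry_out", "data": {"linear": [[0,0,0.03],[0,0,0.065],[0,0,0.1],[0,0,0.135],[0,0,0.17],[0,0,0.205],[-0.01,-0.01,0.24],[-0.02,-0.03,0.27]], "roll": [0,0,0,0.05,0.1,0.15,0.2,0.3]}}

```text
clock: 16.38
tool_pos: [0.6797, 0.0644, 0.3021]
eef_rot: [0.65, 0.76, -0.005, 0.01]
contact_force: [-0.7, -0.4, 0.1]
opening: 1.003
```

Call:
{"op": "carry_out", "data": {"linear": [[-0.01,-0.02,0.015],[-0.02,-0.05,0.02],[-0.03,-0.08,0.02],[-0.045,-0.11,0.02],[-0.06,-0.14,0.02],[-0.075,-0.165,0.02],[-0.082,-0.18,0.02],[-0.082,-0.18,0.02]], "roll": [0.1,0.2,0.3,0.38,0.4,0.4,0.4,0.4]}}

```text
clock: 17.05
tool_pos: [0.5956, -0.1204, 0.3226]
eef_rot: [0.489, 0.872, -0.005, 0.011]
contact_force: [0.3, -0.2, -0.2]
opening: 0.997
```

```bash
cat > st.py <<'E'
from h import *
from scipy.spatial.transform import Rotation as Ro
def st():
    s=status.get_state(); t=s['tool_pos']; y=Ro.from_quat(s['eef_rot']).as_matrix()
    print('pos',t.round(4),'s',round(t[:2]@F-.004,4),'lat',round(t[:2]@L-.579,4),'jaw',np.degrees(np.arctan2(y[1,1],y[0,1])).round(1),'zax',y[:,2].round(3),'F',s['contact_force'].round(1),'op',round(s['opening'],3),'t',round(s['clock'],2)); return s
E
python3 - <<'E'
from st import *
s=st(); print(s['q'].round(2))
p=snapshot('top'); save(p,'t8'); p=snapshot('scene'); save(p,'s8')
E
```

```text
pos [ 0.5956 -0.1204  0.3226] s -0.0417 lat 0.0274 jaw 31.5 zax [ 0.014 -0.019 -1.   ] F [ 0.3 -0.2 -0.2] op 0.997 t 17.05
[ 0.13  0.56 -0.02  1.53  0.03  1.03  0.64]
```

View pics/s8.png

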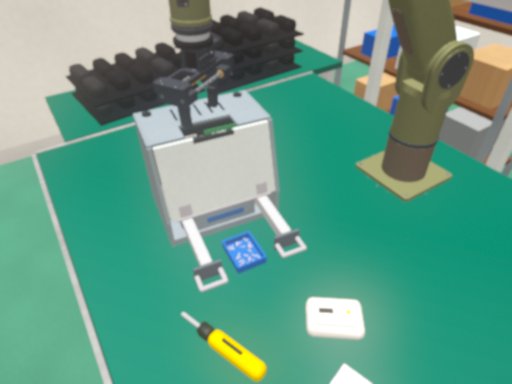

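View pics/t8.png

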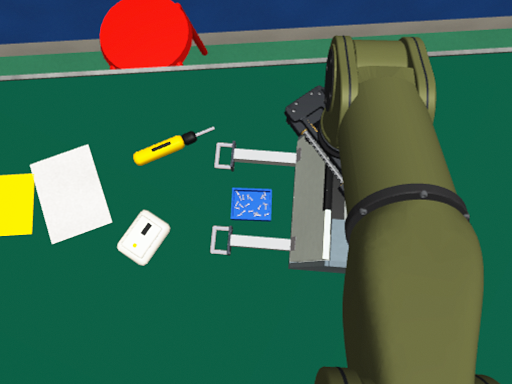

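Both supports are out and the bystanders haven't moved. I'll lower the open jaws so they straddle the flap edge, and check with the wrist camera first.

Call:
{"op": "carry_out", "data": {"linear": [[-0.001,-0.004,-0.02],[-0.001,-0.004,-0.035],[-0.001,-0.004,-0.035]], "roll": [0,0,0]}}

```text
clock: 17.4
tool_pos: [0.596, -0.1157, 0.2845]
eef_rot: [0.484, 0.875, -0.003, 0.008]
contact_force: [-0.3, 0.4, -0.3]
opening: 1.004
```

```bash
python3 - <<'E'
from st import *
s=st()
p=snapshot('wrist'); save(p,'w9'); p=snapshot('scene'); cv2.imwrite('pics/s9.png',cv2.resize(p['img'][50:200,110:300,::-1],None,fx=4,fy=4,interpolation=cv2.INTER_CUBIC))
E
```

```text
pos [ 0.596  -0.1157  0.2845] s -0.0369 lat 0.0272 jaw 32.1 zax [ 0.011 -0.012 -1.   ] F [-0.3  0.4 -0.3] op 1.004 t 17.4
```

View pics/w9.png

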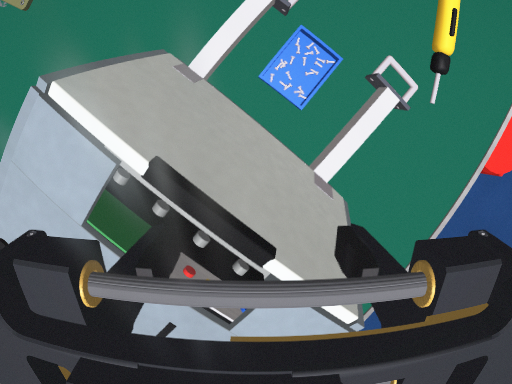

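View pics/s9.png

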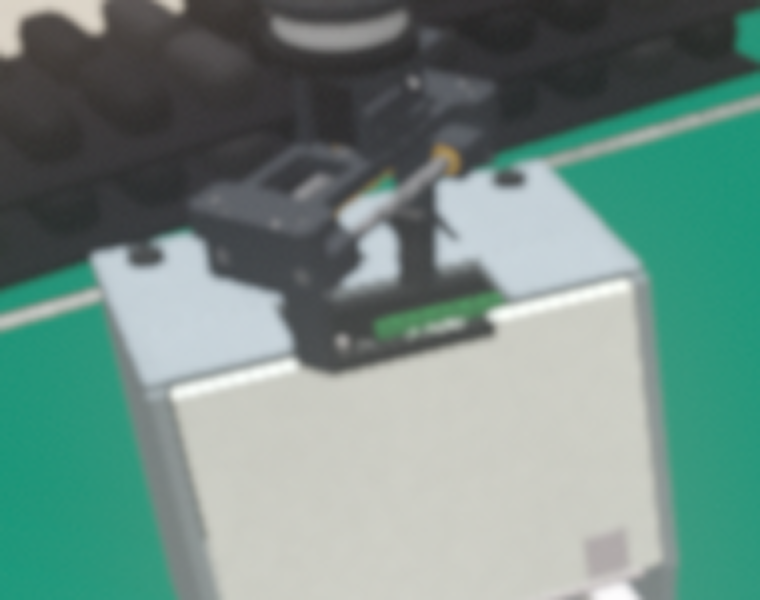

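Call:
{"op": "carry_out", "data": {"linear": [[-0.001,-0.005,0],[-0.001,-0.009,0],[-0.001,-0.009,-0.01],[-0.001,-0.009,-0.01]], "roll": [0,0,0,0]}}

```text
clock: 17.83
tool_pos: [0.5959, -0.1258, 0.2761]
eef_rot: [0.485, 0.875, -0.002, 0.009]
contact_force: [-0.1, 0.9, -0.8]
opening: 1.003
```

```bash
python3 - <<'E'
from st import *
s=st()
E
```

```text
pos [ 0.5959 -0.1258  0.2761] s -0.047 lat 0.0285 jaw 32.0 zax [ 0.014 -0.013 -1.   ] F [-0.1  0.9 -0.8] op 1.003 t 17.83
```

Call:
{"op": "carry_out", "data": {"linear": [[0,0,-0.01],[0,0,-0.02],[0,0,-0.03],[0,0,-0.03]], "roll": [0,0,0,0]}}

```text
clock: 18.17
tool_pos: [0.5942, -0.1254, 0.2431]
eef_rot: [0.485, 0.875, -0.003, 0.007]
contact_force: [-1.2, 0.0, -0.5]
opening: 1.0
```

```bash
python3 - <<'E'
from st import *
s=st()
p=snapshot('wrist'); save(p,'w10')
E
```

```text
pos [ 0.5942 -0.1254  0.2431] s -0.0468 lat 0.0268 jaw 32.0 zax [ 0.009 -0.012 -1.   ] F [-1.2  0.  -0.5] op 1.0 t 18.17
```

View pics/w10.png

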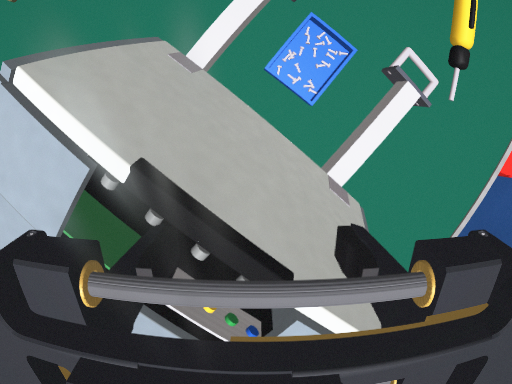

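Straddled with no contact forces: front finger at (360,245), rear finger inside the scoop at (150,250). I'll push the flap forward from behind.

Call:
{"op": "carry_out", "data": {"linear": [[0.001,0.006,0],[0.002,0.013,0],[0.003,0.021,0],[0.004,0.029,0],[0.005,0.037,0],[0.006,0.045,0],[0.007,0.053,0],[0.008,0.06,0]], "roll": [0,0,0,0,0,0,0,0]}}

```text
clock: 18.88
tool_pos: [0.6031, -0.0639, 0.2444]
eef_rot: [0.484, 0.875, -0.003, 0.007]
contact_force: [1.0, 0.3, 1.7]
opening: 1.001
```

```bash
python3 - <<'E'
from st import *
s=st()
p=snapshot('wrist'); save(p,'w11');p=snapshot('scene'); save(p,'s11')
E
```

```text
pos [ 0.6031 -0.0639  0.2444] s 0.0153 lat 0.0271 jaw 32.1 zax [ 0.01  -0.012 -1.   ] F [1.  0.3 1.7] op 1.001 t 18.88
```

View pics/w11.png

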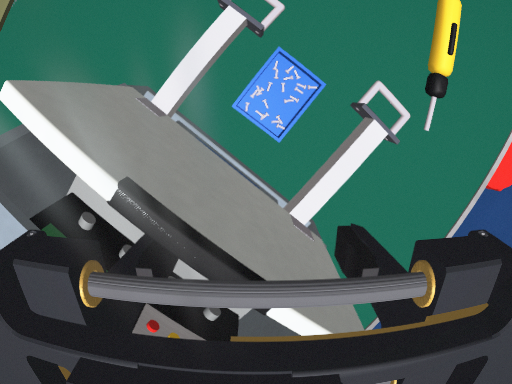

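View pics/s11.png

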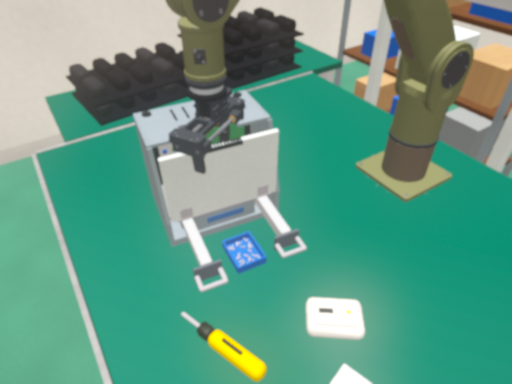

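The flap is upright and standing between the fingers. I'll continue until it tips onto the front finger.

Call:
{"op": "carry_out", "data": {"linear": [[0.001,0.005,0],[0.001,0.01,0],[0.002,0.015,0],[0.003,0.02,0],[0.003,0.025,0],[0.004,0.03,0],[0.005,0.035,0],[0.005,0.038,0]], "roll": [0,0,0,0,0,0,0,0]}}

```text
clock: 19.65
tool_pos: [0.6084, -0.0237, 0.2442]
eef_rot: [0.483, 0.876, -0.002, 0.007]
contact_force: [0.4, -0.5, 0.0]
opening: 0.997
```

```bash
python3 - <<'E'
from st import *
s=st()
p=snapshot('wrist'); save(p,'w12');p=snapshot('scene'); save(p,'s12')
E
```

```text
pos [ 0.6084 -0.0237  0.2442] s 0.0559 lat 0.0268 jaw 32.2 zax [ 0.011 -0.01  -1.   ] F [ 0.4 -0.5  0. ] op 0.997 t 19.65
```

View pics/w12.png

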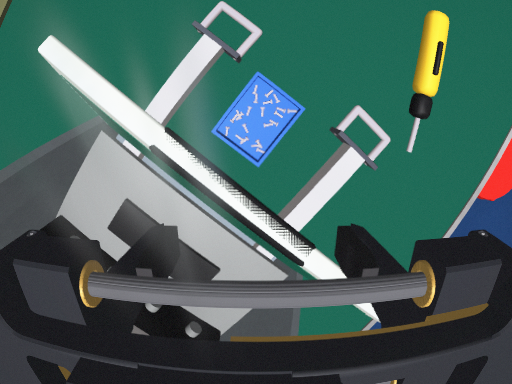

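```bash
cat >> st.py <<'E'
def flap(p,lo=-.14,hi=.14,zmin=.06):
    # wrist range -> profile in (s,z) around flap, returns PCA angle of green/white panel pts
    W=wpt(p); s=W[...,:2]@F-.004; l=W[...,:2]@L-.579; z=W[...,2]
    return W,s,l,z
E
python3 - <<'E'
from st import *
p=snapshot('wrist'); W,s,l,z=flap(p)
for q in [(60,55),(110,95),(150,130),(160,150),(200,180),(240,215),(300,250),(330,275)]:
    u,v=q; print(q,(np.array([s[v,u],l[v,u],z[v,u]])*1000).round())
p=snapshot('scene'); T=np.array(p['world_from_camera']); v,u=np.mgrid[0:384,0:512]; d=p['range_z']
W=np.stack([(u-p['cx'])/p['fx']*d,(v-p['cy'])/p['fy']*d,d],-1)@T[:3,:3].T+T[:3,3]
S=W[...,:2]@F-.004; l=W[...,:2]@L-.579; z=W[...,2]
m=(l>-.1)&(l<0)&(z>.09)&(z<.3)&(S>-.0)&(S<.19)
for zz in range(100,290,20):
    k=m&(abs(z*1000-zz)<4); print(zz,k.sum(),np.percentile(S[k]*1000,[5,50,95]).round() if k.any() else '')
E
```

```text
(60, 55) [  74. -119.  258.]
(110, 95) [ 75. -80. 258.]
(150, 130) [ 74. -52. 257.]
(160, 150) [ 68. -43. 254.]
(200, 180) [ 70. -19. 259.]
(240, 215) [ 66.   9. 250.]
(300, 250) [ 73.  44. 257.]
(330, 275) [ 71.  68. 257.]
100 51 [ 7.  9. 11.]
120 46 [15. 17. 20.]
140 63 [25. 27. 29.]
160 65 [34. 36. 38.]
180 70 [43. 45. 47.]
200 70 [52. 54. 56.]
220 80 [61. 63. 65.]
240 77 [70. 72. 74.]
260 124 [22. 68. 73.]
280 34 [22. 28. 32.]
```

The flap is leaning on the front finger at about 24° past upright. I'll slide the tool sideways so the rear finger clears the flap's near end.

Call:
{"op": "carry_out", "data": {"linear": [[-0.005,0.001,-0.005],[-0.015,0.002,-0.01],[-0.028,0.004,-0.012],[-0.041,0.006,-0.012],[-0.054,0.008,-0.012],[-0.067,0.009,-0.012],[-0.08,0.011,-0.012],[-0.088,0.012,-0.012]], "roll": [0,0,0,0,0,0,0,0]}}

```text
clock: 20.52
tool_pos: [0.5192, -0.0118, 0.2323]
eef_rot: [0.483, 0.876, -0.002, 0.007]
contact_force: [2.6, 2.0, -0.2]
opening: 1.002
```

Call:
{"op": "carry_out", "data": {"linear": [[-0.007,0.001,0],[-0.018,0.0025,0],[-0.03,0.004,0],[-0.042,0.006,0],[-0.054,0.0075,0],[-0.062,0.0085,0],[-0.062,0.0085,0]], "roll": [0,0,0,0,0,0,0]}}

```text
clock: 21.1
tool_pos: [0.4554, -0.0032, 0.2322]
eef_rot: [0.483, 0.876, -0.002, 0.006]
contact_force: [-0.1, 2.4, -0.4]
opening: 1.0
```

```bash
cat >> st.py <<'E'
def phi():
    p=snapshot('scene'); T=np.array(p['world_from_camera']); v,u=np.mgrid[0:384,0:512]; d=p['range_z']
    W=np.stack([(u-p['cx'])/p['fx']*d,(v-p['cy'])/p['fy']*d,d],-1)@T[:3,:3].T+T[:3,3]
    return p,W[...,:2]@F-.004,W[...,:2]@L-.579,W[...,2]
def face(p,S,l,z,lo=-.02,hi=.1):
    m=(l>lo)&(l<hi)&(z>.09)&(z<.3)&(S>.0)&(S<.2)&(p['range_z']>0)
    X=np.c_[S[m],z[m]]; 
    a=np.polyfit(X[:,1],X[:,0],1)
    for _ in range(8):
        r=abs(np.polyval(a,X[:,1])-X[:,0]); a=np.polyfit(X[r<max(.003,np.median(r)),1],X[r<max(.003,np.median(r)),0],1)
    print('phi',np.degrees(np.arctan(a[0])).round(1),'s at hinge z',round(np.polyval(a,.082),4),m.sum())
E
python3 - <<'E'
from st import *
s=st(); print(s['q'].round(2))
p=snapshot('wrist'); save(p,'w13')
p,S,l,z=phi(); save(p,'s13'); face(p,S,l,z)
E
```

```text
pos [ 0.4554 -0.0032  0.2322] s 0.0552 lat -0.1275 jaw 32.3 zax [ 0.009 -0.01  -1.   ] F [-0.1  2.4 -0.4] op 1.0 t 21.1
[-0.09  0.48 -0.02  2.08  0.04  0.58  0.43]
phi 23.8 s at hinge z 0.0003 2112
```

View pics/w13.png

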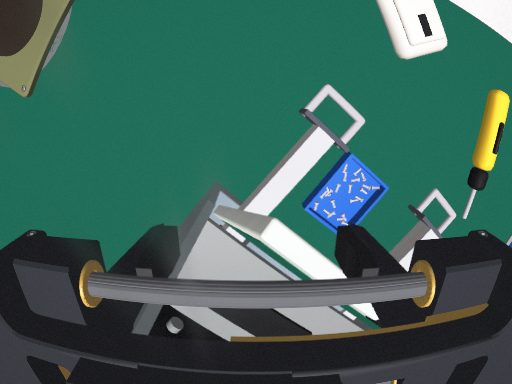

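View pics/s13.png

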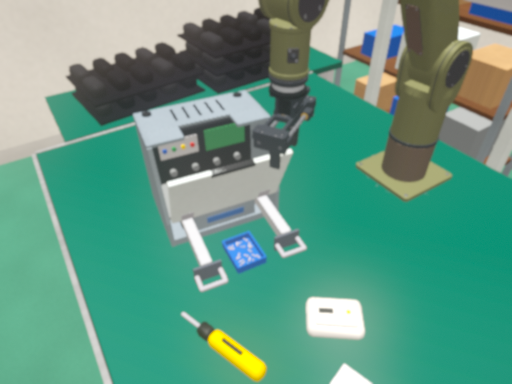

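The rear finger is now clear of the flap end, and the front finger holds the flap at 24°. I'll start lowering it by following the edge arc.

Call:
{"op": "carry_out", "data": {"linear": [[0.001,0.009,0],[0.0025,0.018,-0.003],[0.0035,0.026,-0.008],[0.0045,0.034,-0.014],[0.006,0.0415,-0.02],[0.007,0.0485,-0.027],[0.0077,0.0555,-0.034],[0.0085,0.062,-0.041]], "roll": [0,0,0,0,0,0,0,0]}}

```text
clock: 21.87
tool_pos: [0.4658, 0.0599, 0.1904]
eef_rot: [0.483, 0.876, -0.001, 0.007]
contact_force: [2.5, 2.7, -1.1]
opening: 0.999
```

```bash
python3 - <<'E'
from st import *
s=st()
p,S,l,z=phi(); save(p,'s14'); face(p,S,l,z)
p=snapshot('wrist'); save(p,'w14')
E
```

```text
pos [0.4658 0.0599 0.1904] s 0.1192 lat -0.1258 jaw 32.3 zax [ 0.01  -0.009 -1.   ] F [ 2.5  2.7 -1.1] op 0.999 t 21.87
phi 50.5 s at hinge z -0.0206 491
```

View pics/s14.png

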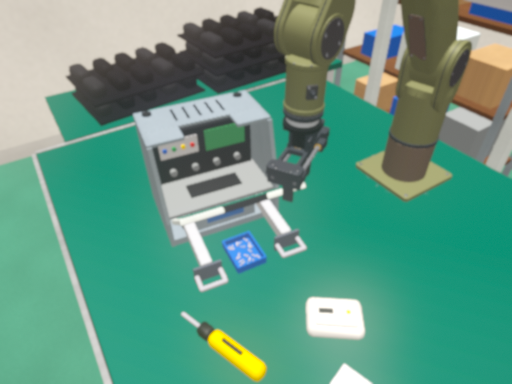

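View pics/w14.png

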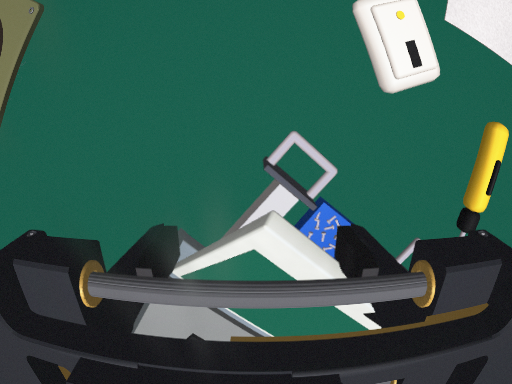

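Call:
{"op": "carry_out", "data": {"linear": [[0.0007,0.005,-0.0075],[0.0015,0.011,-0.0155],[0.0022,0.0162,-0.024],[0.003,0.021,-0.0325],[0.0035,0.0255,-0.0415],[0.004,0.0295,-0.05],[0.004,0.0295,-0.05]], "roll": [0,0,0,0,0,0,0]}}

```text
clock: 22.55
tool_pos: [0.4686, 0.0913, 0.1381]
eef_rot: [0.481, 0.877, -0.002, 0.005]
contact_force: [2.5, 4.3, -2.3]
opening: 0.998
```

```bash
cat >> st.py <<'E'
def inner(p,S,l,z):
    m=(l>-.05)&(l<.11)&(z>.075)&(z<.25)&(S>.03)&(S<.17)&(p['range_z']>0)
    A=np.c_[S[m],z[m]]
    a=np.polyfit(A[:,0],A[:,1],1)
    for _ in range(10):
        r=abs(np.polyval(a,A[:,0])-A[:,1]); k=r<max(.0025,np.median(r)); a=np.polyfit(A[k,0],A[k,1],1)
    print('inner phi',(90-np.degrees(np.arctan(a[0]))).round(1),'z at s=0',round(a[1],4),m.sum(),k.sum(),'zmax edge',np.percentile(A[k,1],99).round(4),'S',np.percentile(A[k,0],99).round(4))
E
python3 - <<'E'
from st import *
s=st()
p,S,l,z=phi(); save(p,'s15'); inner(p,S,l,z)
E
```

```text
pos [0.4686 0.0913 0.1381] s 0.1506 lat -0.1273 jaw 32.5 zax [ 0.007 -0.009 -1.   ] F [ 2.5  4.3 -2.3] op 0.998 t 22.55
inner phi 67.7 z at s=0 0.0922 2265 1991 zmax edge 0.1613 S 0.1685
```

View pics/s15.png

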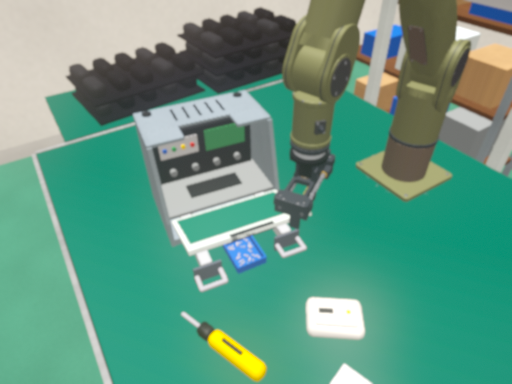

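Measured 67.7°, against 67.3° expected from the tool position, so they agree. I'll continue in finer steps.

Call:
{"op": "carry_out", "data": {"linear": [[0.0002,0.0017,-0.0047],[0.0005,0.0033,-0.0094],[0.0007,0.0048,-0.0142],[0.0008,0.006,-0.019],[0.001,0.0072,-0.0238]], "roll": [0,0,0,0,0]}}

```text
clock: 23.02
tool_pos: [0.4698, 0.0986, 0.1142]
eef_rot: [0.481, 0.877, -0.002, 0.005]
contact_force: [2.5, 4.4, -1.7]
opening: 1.002
```

```bash
python3 - <<'E'
from st import *
s=st()
p,S,l,z=phi(); inner(p,S,l,z)
E
```

```text
pos [0.4698 0.0986 0.1142] s 0.1581 lat -0.1272 jaw 32.5 zax [ 0.007 -0.008 -1.   ] F [ 2.5  4.4 -1.7] op 1.002 t 23.02
inner phi 75.2 z at s=0 0.091 2425 2400 zmax edge 0.1361 S 0.169
```

Call:
{"op": "carry_out", "data": {"linear": [[0.0001,0.0009,-0.004],[0.0003,0.0018,-0.009],[0.0004,0.0026,-0.014],[0.0005,0.0033,-0.019]], "roll": [0,0,0,0]}}

```text
clock: 23.4
tool_pos: [0.4701, 0.1024, 0.0939]
eef_rot: [0.48, 0.877, -0.002, 0.005]
contact_force: [1.3, 5.5, -2.7]
opening: 0.997
```

```bash
python3 - <<'E'
from st import *
s=st()
p,S,l,z=phi(); inner(p,S,l,z)
E
```

```text
pos [0.4701 0.1024 0.0939] s 0.1619 lat -0.1274 jaw 32.6 zax [ 0.006 -0.008 -1.   ] F [ 1.3  5.5 -2.7] op 0.997 t 23.4
inner phi 81.5 z at s=0 0.0902 2744 2730 zmax edge 0.1158 S 0.1686
```

Call:
{"op": "carry_out", "data": {"linear": [[0,0.0003,-0.004],[0.0001,0.0005,-0.008],[0.0001,0.0007,-0.0115],[0.0001,0.0008,-0.0145]], "roll": [0,0,0,0]}}

```text
clock: 23.78
tool_pos: [0.4701, 0.1039, 0.078]
eef_rot: [0.48, 0.877, -0.002, 0.004]
contact_force: [2.2, 5.6, -2.3]
opening: 1.001
```

```bash
python3 - <<'E'
from st import *
s=st()
p,S,l,z=phi(); inner(p,S,l,z); save(p,'s17')
p=snapshot('wrist'); save(p,'w17')
E
```

```text
pos [0.4701 0.1039 0.078 ] s 0.1633 lat -0.1276 jaw 32.6 zax [ 0.006 -0.008 -1.   ] F [ 2.2  5.6 -2.3] op 1.001 t 23.78
inner phi 86.5 z at s=0 0.0896 2996 2949 zmax edge 0.101 S 0.169
```

View pics/w17.png

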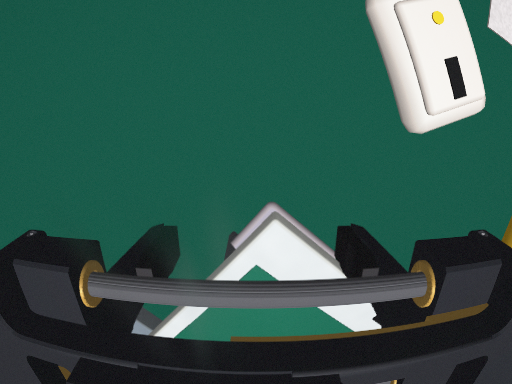

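At 86.5° and held by edge friction. I'll lower the last 12 mm straight down, slowly.

Call:
{"op": "carry_out", "data": {"linear": [[0,0,-0.0025],[0,0,-0.005],[0,0,-0.0075],[0,0,-0.0095]], "roll": [0,0,0,0]}}

```text
clock: 24.22
tool_pos: [0.4702, 0.1042, 0.0678]
eef_rot: [0.48, 0.877, -0.002, 0.004]
contact_force: [1.8, 5.5, -2.4]
opening: 1.0
```

```bash
python3 - <<'E'
from st import *
s=st()
p,S,l,z=phi(); inner(p,S,l,z)
E
```

```text
pos [0.4702 0.1042 0.0678] s 0.1636 lat -0.1276 jaw 32.7 zax [ 0.005 -0.008 -1.   ] F [ 1.8  5.5 -2.4] op 1.0 t 24.22
inner phi 89.5 z at s=0 0.0892 3139 3073 zmax edge 0.0925 S 0.1685
```

Call:
{"op": "carry_out", "data": {"linear": [[0,0,-0.001],[0,0,-0.002],[0,0,-0.003]], "roll": [0,0,0]}}

```text
clock: 24.52
tool_pos: [0.4702, 0.1042, 0.0646]
eef_rot: [0.48, 0.877, -0.002, 0.004]
contact_force: [0.8, 3.4, 3.9]
opening: 1.001
```

```bash
python3 - <<'E'
from st import *
s=st()
p,S,l,z=phi(); inner(p,S,l,z)
E
```

```text
pos [0.4702 0.1042 0.0646] s 0.1637 lat -0.1275 jaw 32.7 zax [ 0.005 -0.008 -1.   ] F [0.8 3.4 3.9] op 1.001 t 24.52
inner phi 90.2 z at s=0 0.0893 3159 3084 zmax edge 0.0913 S 0.1686
```

Level, and Fz has changed sign, so the flap is on the supports. I'll back off forwards, then lift.

Call:
{"op": "carry_out", "data": {"linear": [[0.0003,0.002,0.001],[0.001,0.006,0.001],[0.002,0.014,0.001],[0.004,0.026,0.005],[0.004,0.03,0.025],[0.004,0.03,0.05],[0.004,0.04,0.08],[0.004,0.06,0.1]], "roll": [0,0,0,0,0,0,0,0]}}

```text
clock: 25.23
tool_pos: [0.4743, 0.1627, 0.1667]
eef_rot: [0.482, 0.876, -0.003, 0.005]
contact_force: [1.1, -0.0, -0.2]
opening: 1.0
```

```bash
python3 - <<'E'
from st import *
s=st()
p,S,l,z=phi(); inner(p,S,l,z); save(p,'s20'); p=snapshot('top'); save(p,'t20')
for q in ['screw_tray','sensor_unit','driver']:
    r=tip_of(p,q); 
    if r: print(q,pt(p,r[0]['pixel'],0).round(3))
E
```

```text
pos [0.4743 0.1627 0.1667] s 0.2222 lat -0.1315 jaw 32.4 zax [ 0.006 -0.009 -1.   ] F [ 1.1 -0.  -0.2] op 1.0 t 25.23
inner phi 90.1 z at s=0 0.0892 3168 3105 zmax edge 0.0912 S 0.1687
driver [0.742 0.214 0.   ]
```

View pics/s20.png

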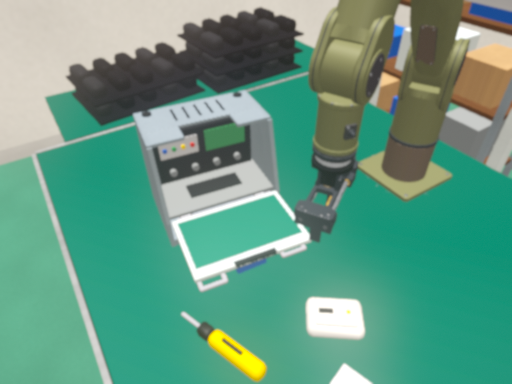

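View pics/t20.png

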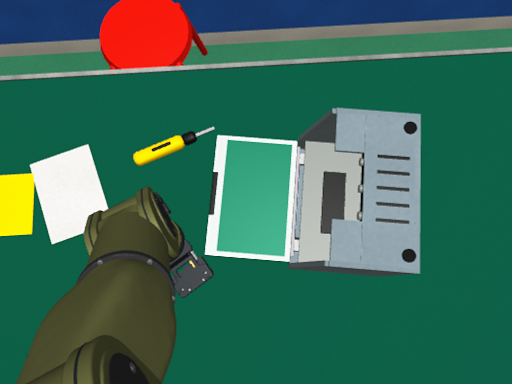

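The flap lies level, and the driver, sensor and handles look unmoved. The tool is clear, so I'll back off a little more and hand in.

Call:
{"op": "carry_out", "data": {"linear": [[0,0.01,0.02],[0,0.02,0.03],[0,0.02,0.03],[0,0.02,0.03],[0,0.02,0.03]], "roll": [0,0,0,0,0]}}

```text
clock: 25.9
tool_pos: [0.4726, 0.1824, 0.1927]
eef_rot: [0.48, 0.877, -0.004, 0.003]
contact_force: [-0.1, 1.2, 0.5]
opening: 1.001
```

```bash
python3 - <<'E'
from st import *
s=st(); p,S,l,z=phi(); inner(p,S,l,z)
print(finish_job())
E
```

```text
pos [0.4726 0.1824 0.1927] s 0.2414 lat -0.1359 jaw 32.6 zax [ 0.001 -0.011 -1.   ] F [-0.1  1.2  0.5] op 1.001 t 25.9
inner phi 90.2 z at s=0 0.0892 3168 3095 zmax edge 0.0912 S 0.1688
the job is handed in; nothing more can be done
None
```

The flap is down and level on both supports, and I handed the job in after about 26 s; the hand-in gives no verdict.

- **Supports:** I drew both out by their handles until the stop was felt. The near one came out about 136 mm with a peak of about 12 N. The far one came out about 146 mm with about 8 N.
- **Flap:** I pushed it from behind through the scoop until it leaned on a finger in front. That finger stayed at the free edge and lowered it slowly to level.
- **Last checks:** The flap measured about 90.2° from vertical (level is 90°) and did not change after I let go. The gripper is open and well clear, with only noise-level force readings.

**Failed or disagreeing:**
- **Handle grasp:** My first two tries at the near handle failed because the fingertips sit about 20 mm higher than stated; one pressed down on the handle with about 15 N. I corrected for the measured height after that.
- **Driver:** The final reading put it about 12 mm from the first top-view reading. The two first views already differed by about 8 mm, and the pictures show it in the same place.
- **Tray and sensor unit:** The network did not report either in the last picture. The sensor unit looks unmoved in the scene view. The tray is hidden under the flap, so I could not check it at the end, but nothing touched it.
- **Weight on the supports:** I did not measure it on each one; I infer it from the flap lying level and the force reading changing sign.

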